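Moisture check on a sherd with a spring-nosed probe

TASK

Take a moisture reading on the sherd that lies on the sloping rest: turn the gauge's selector knob to the three-dot mark, then lift the cordless probe out of its stand and hold its spring nose inside the white paper ring on the sherd (not on the solid paper disc), square to the sherd's sloping face and pressed gently until the nose is about half way in. Finish holding it like that: the probe stays gripped and pressed when the program ends. Do not jam the nose hard against the sherd, and leave the other sherds lying where they are.

Things in the scene. Friction and masses are not known exactly. Their poses are not given: they have to be found in the camera images.
- gauge: grey bench gauge, 120 (x) x 160 (y) x 46 mm high, fixed; display on its left (+y) half, black knob on its right. Origin: centre of the underside; x to its far side, z up. Knob axis at x -4, y -36 mm. White dot marks 37 mm from that axis on the panel: one dot 0.6 rad left of straight ahead (+x), two dots straight ahead, three dots 0.6 rad to the right.
- selector (a joint): angle of the selector knob, rad, growing clockwise seen from above: 0 = pointer at one dot, 0.6 = two dots, 1.2 = three dots (wanted). Detents draw it into each of the three positions; about 0.1 N m takes it over a detent. End stops at -0.1 and 1.3. It starts anywhere from one dot to two dots.
- selector_grip (a point): point on the knob axis at the middle of its bar grip, 64 mm above the table. The grip is an upright black bar 46 mm long, 12 mm thick and 24 mm high (52 to 76 mm above the table) on a disc of 48 mm diameter; its long way is this point's x axis, which points to the pointer end (white line on the bar); z is up.
- stand: fixed probe stand: a round foot 84 mm across with an upright grey tube, outside 54 mm, bore 31 mm, top edge 65 mm above the table. Origin: centre of the underside.
- probe: loose grey pen-like probe, 120 g, hung nose down by its collar in the stand. Origin on its axis under the collar (65 mm above the table at the start), z away from the nose. Collar 40 mm across, 6 thick; above it a round grip, 26 mm across, 8 to 86 mm above the origin; below it a 24 mm barrel 26 mm long, then the nose to 50 mm below the origin. It must rise 50 mm to leave the stand.
- probe_tip (a point): the rounded end (radius 4 mm) of the probe's steel nose, on the probe's axis, 50 mm below the probe's origin while the nose is out; z as the probe's.
- nose (a joint): how far the spring nose is pushed into the probe, m: 0 = fully out, 0.016 = bottomed. The spring gives about 1 N at first touch and 0.35 N more for each mm: half way in (8 mm) is about 4 N.
- rest: fixed plywood rest, 150 x 150 mm, like a small lectern, with a cork facing that slopes at 20 degrees and a lip at its low front edge. Origin: centre of the underside; the slope rises towards its +x, so that the face looks up and towards its -x; z up.
- sherd: the gently domed pottery fragment to be measured, 106 x 105 x 20 mm, fixed domed side up on the slope of the rest. Origin: top of the dome, in the rest's frame at x = -8, y = 0, z = 63 mm; its z axis points into the slope (downwards), square to it.
- ring_mark: white paper ring stuck on the top of the sherd's dome, outside 29 mm, inside 21 mm, flat: the spot to be probed. Origin: centre of the ring, on the sherd's surface, in the rest's frame at x = -7, y = -2, z = 63 mm; z is the outward normal there (up and towards the rest's -x, 20 degrees from vertical).
- disc_mark: solid white paper disc, 16 mm across, on the same sherd, 28 mm up the slope from the ring's centre: a spot measured earlier, not the one wanted.
- sherd_m7: loose pottery fragment 67 x 67 x 17 mm at the back on the right, to be left alone.
- sherd_b2: loose pottery fragment 96 x 84 x 17 mm at the back on the left, to be left alone.
- sherd_b3: loose pottery fragment 71 x 68 x 17 mm lying right of and behind the probe stand, to be left alone.
Mind the look-alikes: they are no part of the job. Leave any blue or red look-alike of the probe alone.

How it is judged:
On the way, in this order (a step that is already met when the one before it is completed fails the run):
1. the selector is turned to the three dots (value of joint selector between 1.05 and 1.31 rad), for 0.3 s.
2. the probe is lifted out of its stand, in the gripper (contact force between the fingers and probe above 3 N and contact force between probe and stand below 0.05 N and z of probe_tip in the frame of stand above 0.068 m), for 0.2 s.
At the end, for the whole second after the job is handed in: Selector at three dots (1.05-1.31 rad); probe held by the fingers, clear of the stand, still (<20 mm/s), tip within 6.5 mm of the ring's centre, axis within 0.15 rad of the surface normal there, nose pushed in 4-12 mm with 1-8 N on the sherd (all of step 1 and contact force between the fingers and probe above 3 N and contact force between probe and stand below 0.05 N and distance between probe_tip and ring_mark below 0.0065 m and angle between the z axis of probe and the z axis of ring_mark, either way round below 0.15 rad and z of probe in the frame of ring_mark above 0 m and value of joint nose between 0.004 and 0.012 m and contact force between probe and sherd between 1 and 8 N and linear speed of probe below 0.02 m/s); the arm keeps its last pose, push and grip.
It fails at once if the probe is jammed against the sherd with more than 15 N (contact force between probe and sherd above 15 N).
It fails at once if a loose sherd is pushed more than 25 mm (distance of any of sherd_b2, sherd_b3, sherd_m7 from where it was at the start of the episode above 0.025 m).
It also fails if it takes over 48 s, if anything falls off the work surface, if the arm or the gripper's body presses on something with over 40 N, if the wrist force passes 120 N, or if a joint passes its speed limit or range.

ROBOT

A 6-joint arm with a two-finger parallel gripper is mounted at the origin on a cart in front of the work surface, level with it; the furniture and walls round the work are solid. World frame = base frame: x ahead of the robot, y to its left, z up, the work surface at z = 0. Lengths are in m, angles in rad, forces in N, time in s.
With the tool pointing down it reaches from about 0.4 to 0.825 m from the base axis. Payload 7 kg.
Tool frame: the origin (TCP) lies on the centre line of the jaws, within the pads' length; the fingertips stand tips_ahead ahead of it and the grasp point (between the pads) lies 2 mm behind it (tips_ahead is the distance from the TCP to the fingertips, in m); z points along the fingers, x is the direction in which the jaws open and shut, and the axes are right-handed (so a half turn about z gives the same grasp; the last joint's range is limited). The gripper opens to 85 mm and grips with 20 to 120 N. Pads are 22 mm wide; open, the fingers measure 114 mm over their backs; the gripper's body (76 mm by 85 mm) begins 54 mm behind the grasp point. The pads swing forward as they close: fully open they stand 13 mm farther back than shut.
Start: joints at [-0.965, 0.359, 0.012, 0, -1.224, -0.288], TCP at [0.211, -0.641, 0.248] pointing down, gripper open.
Joint ranges: [-3.07, 3.07], [-1.43, 2.12], [-1.02, 1.25], [-3.03, 1.67], [-3.05, -0], [-3.03, 3.03]. Speed limits (rad/s): [2.39, 2.39, 3.01, 3.14, 3.14, 3.14].

INTERFACE

Orientations are given as a unit quaternion [x, y, z, w].
In Python, from workcell import observe, snapshot, job_done, cut_out, pinpoint, tips_ahead gives the robot as it stands.
- The arm moves only by the shell command python3 -m handwheel 'ROWS' [OPENING] [FORCE]. ROWS is JSON, a list of rows, each an object of numbers: "dx", "dy", "dz": the shift along the world's x, y, z in cm; "rx", "ry", "rz": the turn, a rotation vector about the world's x, y, z in rad. In form: [{"dx": .., "dy": .., "dz": .., "rx": .., "ry": .., "rz": ..}, ...]. A call has 1 to 10 rows; each row shifts and turns the commanded pose from where the row before left it; what a row does not reach is not made up. A row lasts 1/10 s, in which the tool goes at most 50 mm and 8.59 degrees, less where a joint would pass 70% of its speed; a pose out of reach is approached as far as the arm can. A call with a gripper value outside its range is refused whole. OPENING is the closure, from -1 (fully open) to 1 (shut), set as the call begins (- or left out, the last holds). The fingers move at their own pace and stop on an object; FORCE is the grip in N (left out, the last holds). Time passes only in rows, so rows that do not move let the fingers close. It gives the time, the measured TCP pose, the force and the opening at its end, in the units of the state.
- observe(): the state, without advancing time (a new reading comes with each control period).
- snapshot(name): name is "side" or "top" or "wrist"; returns a dict with "img" (420x560x3 uint8, red, green, blue), "fov_y" (degrees; the focal length in pixels is half the picture's height over the tangent of half this angle, whatever the lens; pixels are square), "cx", "cy" (the principal point, pixels), "k1" (the pictures are not rectified: a ray, as slopes to the right and down, at radius r is drawn at 1 + k1 r^2 times it, then the intrinsics apply), "origin" and "attitude" of the camera in the world. Camera axes: x right, y down, z forward; pixel columns grow to the right and rows downward; lengths in m; the calibration is good to about 2 mm. A picture is of the moment at which its call begins. There is no depth.
- job_done(): hands the job in, once; it reports no verdict.
Trained networks look in the newest picture that a camera, given by its name, has taken for a name from the list of things; names that differ only in an ending like _2 or _b are one class to them, and where a whole thing is asked for, a point or a joint stands for the part that bears it (a point fixed in the world has none). Each returns a list of dicts, best first, with "p" (0 to 1); they miss things now and then, are a little off and sometimes report something else, mostly with a low value. They report only what shows in the picture. A call takes as long as a camera call. They do not tell look-alikes from the thing itself.
- cut_out(camera, target): "region" (420x560 bool, what is visible of it).
- pinpoint(camera, target): "xyz" ([x, y, z] in m, in world coordinates, good to about 4 mm: a listed point, or the origin of a listed thing).
The state is a dict: "time_s": time; "joint_pos": joint angles; "dq": joint speeds; "tau": joint torques, N m; "ee_pos": TCP position; "orientation": TCP orientation; "wrist_force": force on the tool from outside, world axes, zero at the start; "torque": the same for the moment, N m; "finger_gap": opening from 0.0 (shut) to 1.0 (fully open).
Only numpy, scipy, OpenCV 4.12 (cv2) and the standard library are available. Lean on these libraries where they do the work, as an engineer would, in place of code of your own. Each camera call takes 0.05 s, during which the arm holds its last target.

## Working session

There is one attempt and no reset: what is moved stays moved. The work goes in short steps, Python scripts to look and compute and a shell command to move; the robot and the scene stay as the last step left them, time stands still between calls to the robot, and variables do not carry over. Pictures are saved under pics/ and viewed, and the job is handed in when it is done.

```bash
ls; mkdir -p pics
cat > h.py <<'E'
import numpy as np, cv2, json
from workcell import observe, snapshot, job_done, cut_out, pinpoint, tips_ahead
from scipy.spatial.transform import Rotation as R
def save(n,s): cv2.imwrite('pics/'+n+'.png', s['img'][:,:,::-1])
def Rm(a):
    a=np.array(a); return R.from_quat(a).as_matrix() if a.size==4 else a.reshape(3,3)
def f_(s): return 210/np.tan(np.radians(s['fov_y'])/2)
def ray(s,u,v):
    f=f_(s); d=np.array([(u-s['cx'])/f,(v-s['cy'])/f]); p=d.copy()
    for _ in range(30): p=d/(1+s['k1']*(p@p))
    return np.array(s['origin']), Rm(s['attitude'])@np.array([p[0],p[1],1])
def atz(s,u,v,z):
    o,d=ray(s,u,v); return o+d*(z-o[2])/d[2]
def proj(s,P):
    c=Rm(s['attitude']).T@(np.array(P)-np.array(s['origin'])); p=c[:2]/c[2]; p=p*(1+s['k1']*(p@p))
    return p*f_(s)+[s['cx'],s['cy']]
E
cat > a.py <<'E'
from h import *
np.set_printoptions(precision=4,suppress=True)
for c in ['side','top','wrist']:
    s=snapshot(c); save(c+'0',s)
    print(c,s['fov_y'],s['cx'],s['cy'],s['k1'],s['origin'],s['attitude'])
    for t in ['gauge','selector_grip','stand','probe','probe_tip','rest','sherd','ring_mark','disc_mark','sherd_m7','sherd_b2','sherd_b3']:
        try: print(t,[(np.round(x['xyz'],3).tolist(),round(x['p'],2)) for x in pinpoint(c,t)[:4]])
        except Exception as e: print(t,e)
print(observe(), tips_ahead)
E
python3 a.py
```

```text
pics
side 57.147666548512156 275.8950658879468 210.44338487026502 0.001451081515716172 [0.321  0.594  0.6075] [-0.1752  0.881  -0.4315  0.0837]
gauge [([0.556, -0.284, 0.063], 0.68), ([0.565, 0.279, -0.001], 0.61)]
selector_grip [([0.563, 0.242, 0.065], 0.81), ([0.566, 0.279, -0.001], 0.51), ([0.706, -0.173, 0.002], 0.22)]
stand [([0.539, 0.026, 0.002], 0.9)]
probe [([0.538, 0.144, 0.054], 0.89), ([0.427, 0.079, 0.048], 0.84), ([0.419, -0.007, 0.05], 0.83), ([0.536, 0.027, 0.064], 0.73)]
probe_tip [([0.541, 0.027, 0.002], 0.57), ([0.416, -0.007, -0.0], 0.56)]
rest [([0.565, -0.288, -0.0], 0.75), ([0.612, -0.11, 0.003], 0.55)]
sherd [([0.558, -0.282, 0.065], 0.82), ([0.612, -0.107, 0.001], 0.6), ([0.564, -0.285, 0.0], 0.44)]
ring_mark [([0.561, -0.29, 0.056], 0.5), ([0.539, 0.028, -0.0], 0.34)]
disc_mark []
sherd_m7 [([0.708, -0.174, 0.002], 0.71), ([0.616, -0.11, 0.001], 0.25)]
sherd_b2 [([0.697, 0.141, -0.002], 0.58), ([0.613, -0.108, 0.002], 0.57)]
sherd_b3 [([0.697, 0.141, -0.002], 0.58), ([0.613, -0.108, 0.002], 0.57)]
top 51.67464899775338 276.73728720144544 213.43845378239342 0
[... 640 characters left out ...]
532244707784 -0.015030633695171047 [ 0.138  -0.6657  0.3737] [0.5798 0.8003 0.1237 0.0898]
gauge []
selector_grip []
stand []
probe []
probe_tip []
rest []
sherd []
ring_mark []
disc_mark []
sherd_m7 []
sherd_b2 []
sherd_b3 []
{'time_s': 1.95, 'joint_pos': array([-0.9649,  0.3586,  0.0119, -0.    , -1.2241, -0.2881]), 'dq': array([ 0.0005,  0.001 ,  0.0007, -0.0008,  0.0008,  0.0014]), 'tau': array([ -0.0002, -58.2955,  29.3653,   6.9415,  -0.0005,   0.    ]), 'ee_pos': array([ 0.2109, -0.6412,  0.2483]), 'orientation': array([0.5863, 0.8101, 0.    , 0.    ]), 'wrist_force': array([-0.1094,  0.0527, -0.2831]), 'torque': array([0.0299, 0.0352, 0.0238]), 'finger_gap': 0.9964009819582587} 0.017
```

View pics/side0.png

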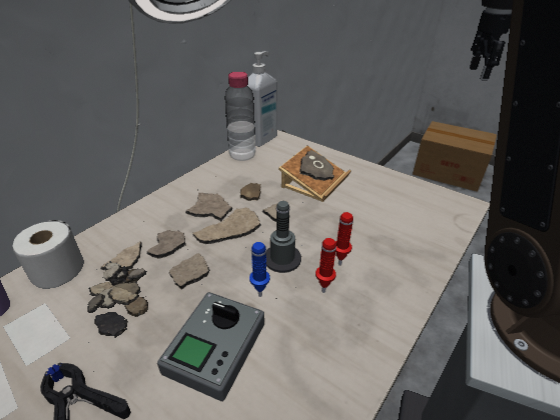

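View pics/top0.png

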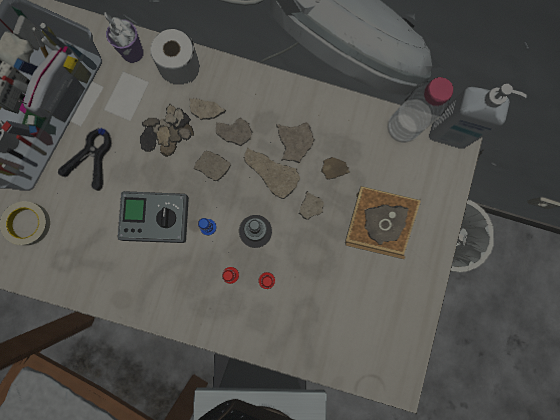

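```bash
cat > b.py <<'E'
import cv2
i=cv2.imread('pics/top0.png')
a=cv2.resize(i[180:250,110:195],None,fx=4.6,fy=4.6,interpolation=cv2.INTER_CUBIC)
b=cv2.resize(i[180:265,340:425],None,fx=4.6,fy=4.6,interpolation=cv2.INTER_CUBIC)
c=cv2.hconcat([cv2.copyMakeBorder(a,0,b.shape[0]-a.shape[0],0,0,0),b]); cv2.imwrite('pics/crop1.png',c)
i=cv2.imread('pics/side0.png')
a=cv2.resize(i[290:395,155:275],None,fx=3.3,fy=3.3,interpolation=cv2.INTER_CUBIC)
b=cv2.resize(i[180:300,235:360],None,fx=3.1,fy=3.1,interpolation=cv2.INTER_CUBIC)
h=max(a.shape[0],b.shape[0]);p=lambda a:cv2.copyMakeBorder(a,0,h-a.shape[0],0,0,0)
cv2.imwrite('pics/crop2.png',cv2.hconcat([p(a),p(b)]))
E
python3 b.py
```

```text
(no output)
```

View pics/crop1.png

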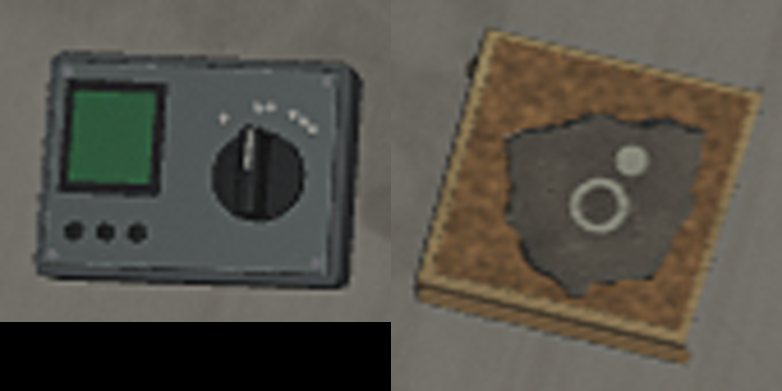

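View pics/crop2.png

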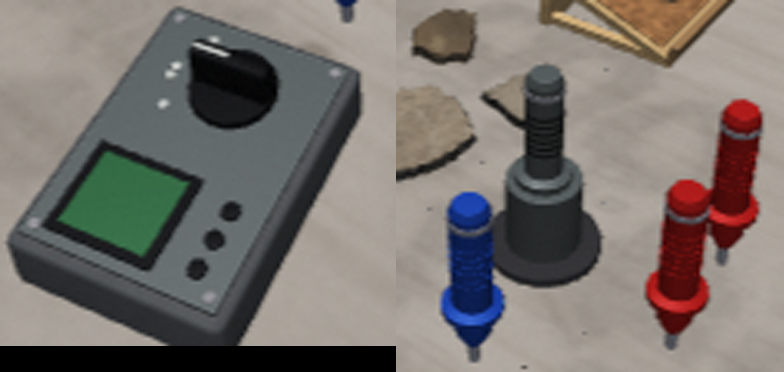

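```bash
cat > c.py <<'E'
from h import *
np.set_printoptions(precision=4,suppress=True)
s=snapshot('top'); t=snapshot('side')
L=lambda x,y:(110+x/4.6,180+y/4.6); Q=lambda x,y:(340+(x-391)/4.6,180+y/4.6)
d1,d2,d3=[atz(s,*L(*p),.046) for p in [(224,118),(264,107),(302,122)]]
print('dots',d1,d2,d3)
ch=d1-d3; print('gauge yaw',np.degrees(np.arctan2(-ch[0],ch[1])), 'chord',np.linalg.norm(ch),2*37*np.sin(.6))
print('disc ctr',atz(s,*L(258,175),.052))
w1,w2=atz(s,*L(250,130),.076),atz(s,*L(246,168),.076); v=w1-w2; print('pointer yaw',np.degrees(np.arctan2(v[1],v[0])),w1,w2)
# rest
a,b=atz(s,*Q(490,30),.08),atz(s,*Q(760,93),.08); v=a-b; print('rest yaw from top edge',np.degrees(np.arctan2(-v[0],v[1])),a,b,np.linalg.norm(v))
def tri(pt,ps):
    o1,e1=ray(s,*pt);o2,e2=ray(t,*ps); A=np.c_[e1,-e2]; k=np.linalg.lstsq(A,o2-o1,rcond=None)[0]
    return (o1+k[0]*e1+o2+k[1]*e2)/2, np.linalg.norm(o1+k[0]*e1-o2-k[1]*e2)
print('ring',atz(s,*Q(599,205),.063),'disc',atz(s,*Q(632,160),.0725))
# rest pixel in side: crop
cv2.imwrite('pics/crop3.png',cv2.resize(t['img'][140:205,270:360,::-1],None,fx=8,fy=8,interpolation=cv2.INTER_CUBIC))
# stand
for c in ('top','side'):
    r=cut_out(c,'stand')
    for x in r[:2]:
        ys,xs=np.where(x['region']); print(c,x['p'],xs.min(),xs.max(),ys.min(),ys.max())
print('collar ctr', atz(s,255,229,.151))
print(observe()['time_s'])
E
python3 c.py
```

```text
dots [0.5877 0.2607 0.046 ] [0.5942 0.2402 0.046 ] [0.5869 0.2198 0.046 ]
gauge yaw -1.0681704159128556 chord 0.04087498108065392 41.78354303123262
disc ctr [0.5573 0.2398 0.052 ]
pointer yaw -2.4343279098277146 [0.5778 0.24   0.076 ] [0.5581 0.2408 0.076 ]
rest yaw from top edge -11.378660056505046 [ 0.6457 -0.2279  0.08  ] [ 0.6171 -0.37    0.08  ] 0.1449788023181138
ring [ 0.5573 -0.2899  0.063 ] disc [ 0.5805 -0.3047  0.0725]
top 0.62 240 271 215 245
side 0.57 267 300 235 272
collar ctr [0.5286 0.0235 0.151 ]
2.15
```

View pics/crop3.png

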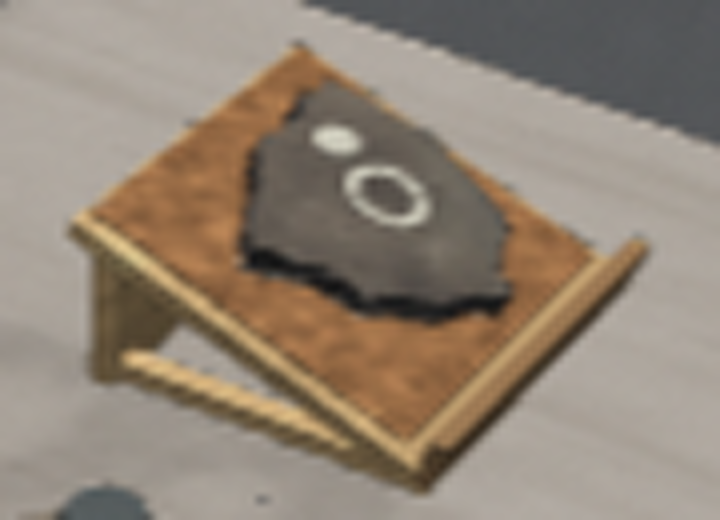

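```bash
cat > d.py <<'E'
from h import *
np.set_printoptions(precision=4,suppress=True)
s=snapshot('top'); t=snapshot('side')
def tri(pt,ps):
    o1,e1=ray(s,*pt);o2,e2=ray(t,*ps); A=np.c_[e1,-e2]; k=np.linalg.lstsq(A,o2-o1,rcond=None)[0]
    return (o1+k[0]*e1+o2+k[1]*e2)/2, np.linalg.norm(o1+k[0]*e1-o2-k[1]*e2)
print('ring',tri((340+(599-391)/4.6,180+205/4.6),(270+387/8,140+195/8)))
print('disc',tri((340+(632-391)/4.6,180+160/4.6),(270+337/8,140+139/8)))
i=s['img'][200:260,225:290,::-1]; j=t['img'][190:280,250:315,::-1]
i=cv2.resize(i,None,fx=6,fy=6,interpolation=cv2.INTER_CUBIC);j=cv2.resize(j,None,fx=6,fy=6,interpolation=cv2.INTER_CUBIC)
i=cv2.copyMakeBorder(i,0,j.shape[0]-i.shape[0],0,0,0)
cv2.imwrite('pics/crop4.png',cv2.hconcat([i,j]))
for p in [(.539,.026,0),(.539,.026,.065),(.539,.026,.151)]: print(proj(s,p),proj(t,p))
E
python3 d.py
```

```text
ring (array([ 0.5576, -0.2903,  0.0615]), np.float64(0.0003173492440463568))
disc (array([ 0.581 , -0.3053,  0.0701]), np.float64(0.000334746834909803))
[254.9363 230.2613] [281.574  258.5581]
[254.5839 227.8867] [281.9663 236.5821]
[254.0443 224.2513] [282.5486 203.9637]
```

View pics/crop4.png

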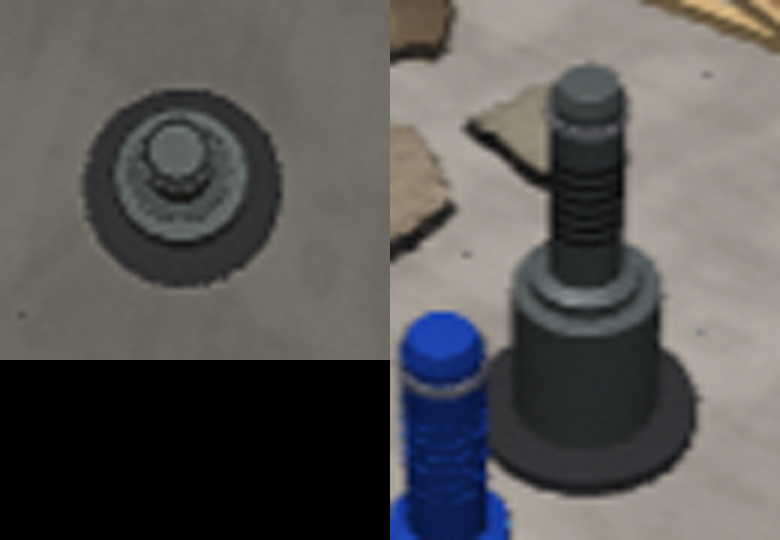

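```bash
python3 -m handwheel '[{"dx":1.73,"dy":4.4,"rz":-0.018},{"dx":1.73,"dy":4.4,"rz":-0.018},{"dx":1.73,"dy":4.4,"rz":-0.018},{"dx":1.73,"dy":4.4,"rz":-0.018},{"dx":1.73,"dy":4.4,"rz":-0.018},{"dx":1.73,"dy":4.4,"rz":-0.018},{"dx":1.73,"dy":4.4,"rz":-0.018},{"dx":1.73,"dy":4.4,"rz":-0.018},{"dx":1.73,"dy":4.4,"rz":-0.018},{"dx":1.73,"dy":4.4,"rz":-0.018}]' -1 30; python3 -m handwheel '[{"dx":1.73,"dy":4.4,"rz":-0.018},{"dx":1.73,"dy":4.4,"rz":-0.018},{"dx":1.73,"dy":4.4,"rz":-0.018},{"dx":1.73,"dy":4.4,"rz":-0.018},{"dx":1.73,"dy":4.4,"rz":-0.018},{"dx":1.73,"dy":4.4,"rz":-0.018},{"dx":1.73,"dy":4.4,"rz":-0.018},{"dx":1.73,"dy":4.4,"rz":-0.018},{"dx":1.73,"dy":4.4,"rz":-0.018},{"dx":1.73,"dy":4.4,"rz":-0.018}]'; python3 -m handwheel '[{"dz":-2},{},{}]'
cat > e.py <<'E'
from h import *
import sys
np.set_printoptions(precision=4,suppress=True)
o=observe(); Rr=R.from_quat(o['orientation']).as_matrix()
print(o['time_s'],'tcp',o['ee_pos'],'x',Rr[:,0],np.degrees(np.arctan2(Rr[1,0],Rr[0,0])),'z',Rr[:,2],'F',o['wrist_force'],'T',o['torque'],'gap',o['finger_gap'],'q',o['joint_pos'])
n=sys.argv[1]
for c in sys.argv[2:]:
    s=snapshot(c); save(n+c,s)
E
python3 e.py k wrist
```

```text
2.25 tcp [ 0.2109 -0.6412  0.2483] x [-0.3125  0.9499  0.    ] 108.2075222797357 z [ 0.  0. -1.] F [-0.1581 -0.681   0.2146] T [ 0.0136  0.0377 -0.0337] gap 0.9989139618697541 q [-0.9649  0.3586  0.0119 -0.     -1.2242 -0.2881]validation failed for argument at $[0]...
validation failed for argument at $[0]...
validation failed for argument at $[0]...
```

View pics/kwrist.png

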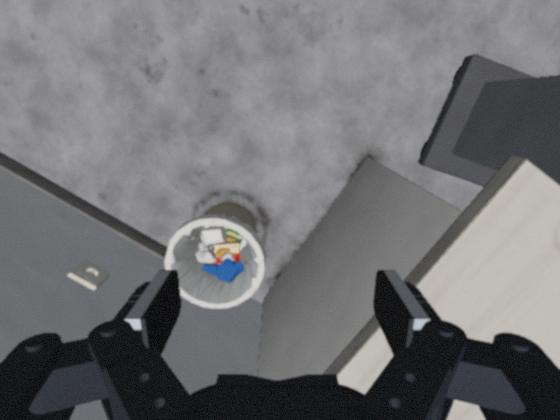

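```bash
python3 -m handwheel '[{"dx":1.73,"dy":4.4,"dz":0,"rx":0,"ry":0,"rz":-0.018},{"dx":1.73,"dy":4.4,"dz":0,"rx":0,"ry":0,"rz":-0.018},{"dx":1.73,"dy":4.4,"dz":0,"rx":0,"ry":0,"rz":-0.018},{"dx":1.73,"dy":4.4,"dz":0,"rx":0,"ry":0,"rz":-0.018},{"dx":1.73,"dy":4.4,"dz":0,"rx":0,"ry":0,"rz":-0.018},{"dx":1.73,"dy":4.4,"dz":0,"rx":0,"ry":0,"rz":-0.018},{"dx":1.73,"dy":4.4,"dz":0,"rx":0,"ry":0,"rz":-0.018},{"dx":1.73,"dy":4.4,"dz":0,"rx":0,"ry":0,"rz":-0.018},{"dx":1.73,"dy":4.4,"dz":0,"rx":0,"ry":0,"rz":-0.018},{"dx":1.73,"dy":4.4,"dz":0,"rx":0,"ry":0,"rz":-0.018}]' -1 30
```

```text
time_s: 3.3
ee_pos: [0.3842, -0.1994, 0.2488]
orientation: [0.657, 0.754, 0.0, 0.001]
wrist_force: [1.0, 0.2, -0.7]
finger_gap: 1.003
```

```bash
python3 -m handwheel '[{"dx":1.73,"dy":4.4,"dz":0,"rx":0,"ry":0,"rz":-0.018},{"dx":1.73,"dy":4.4,"dz":0,"rx":0,"ry":0,"rz":-0.018},{"dx":1.73,"dy":4.4,"dz":0,"rx":0,"ry":0,"rz":-0.018},{"dx":1.73,"dy":4.4,"dz":0,"rx":0,"ry":0,"rz":-0.018},{"dx":1.73,"dy":4.4,"dz":0,"rx":0,"ry":0,"rz":-0.018},{"dx":1.73,"dy":4.4,"dz":0,"rx":0,"ry":0,"rz":-0.018},{"dx":1.73,"dy":4.4,"dz":0,"rx":0,"ry":0,"rz":-0.018},{"dx":1.73,"dy":4.4,"dz":0,"rx":0,"ry":0,"rz":-0.018},{"dx":1.73,"dy":4.4,"dz":0,"rx":0,"ry":0,"rz":-0.018},{"dx":1.73,"dy":4.4,"dz":0,"rx":0,"ry":0,"rz":-0.018}]' -1 30
python3 -m handwheel '[{"dx":0,"dy":0,"dz":-4,"rx":0,"ry":0,"rz":0},{"dx":0,"dy":0,"dz":-3,"rx":0,"ry":0,"rz":0},{"dx":0,"dy":0,"dz":0,"rx":0,"ry":0,"rz":0},{"dx":0,"dy":0,"dz":0,"rx":0,"ry":0,"rz":0}]'
python3 e.py k wrist
```

```text
time_s: 4.3
ee_pos: [0.5574, 0.2408, 0.2485]
orientation: [0.722, 0.692, 0.0, 0.0]
wrist_force: [1.1, 0.5, -0.2]
finger_gap: 1.0
time_s: 4.7
ee_pos: [0.5572, 0.2387, 0.1788]
orientation: [0.722, 0.692, -0.0, 0.0]
wrist_force: [0.2, 0.2, 0.7]
finger_gap: 0.999
4.7 tcp [0.5572 0.2387 0.1788] x [ 0.0418  0.9991 -0.001 ] 87.60171898659145 z [-0.0001 -0.001  -1.    ] F [0.1699 0.1664 0.7093] T [ 0.0821 -0.061  -0.0146] gap 0.9991111200467159 q [ 0.7271  0.2997 -0.2409  0.0008 -1.0309 -2.3402]
```

View pics/kwrist.png

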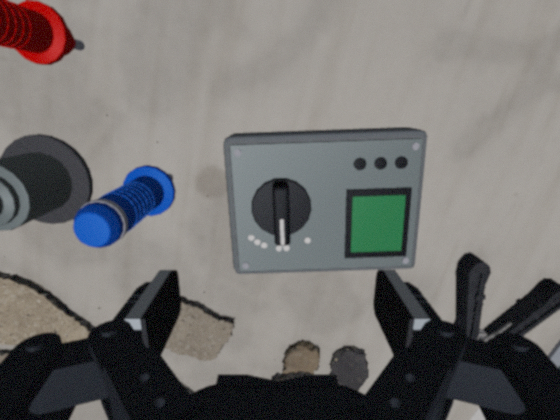

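```bash
cat > g.py <<'E'
from h import *
np.set_printoptions(precision=4,suppress=True)
s=snapshot('wrist')
c=s['img'][165:275,225:335,::-1]; cv2.imwrite('pics/kc.png',cv2.resize(c,None,fx=5,fy=5,interpolation=cv2.INTER_CUBIC))
print('disc',atz(s,281,208,.052))
a=atz(s,282,243,.076);b=atz(s,280.5,181,.076);print(a,b,np.degrees(np.arctan2((a-b)[1],(a-b)[0])))
d=[atz(s,*p,.046) for p in[(307.5,240),(282,249),(257,242.5)]];print(d)
print([x for x in pinpoint('wrist','selector_grip')[:2]])
E
python3 g.py
```

```text
disc [0.5607 0.2419 0.052 ]
[0.5804 0.2415 0.076 ] [0.5334 0.2423 0.076 ] -0.9059601202650026
[array([0.5916, 0.2629, 0.046 ]), array([0.5989, 0.2413, 0.046 ]), array([0.5921, 0.2206, 0.046 ])]
[{'xyz': [0.5619, 0.2413, 0.0646], 'p': 0.86}]
```

View pics/kc.png

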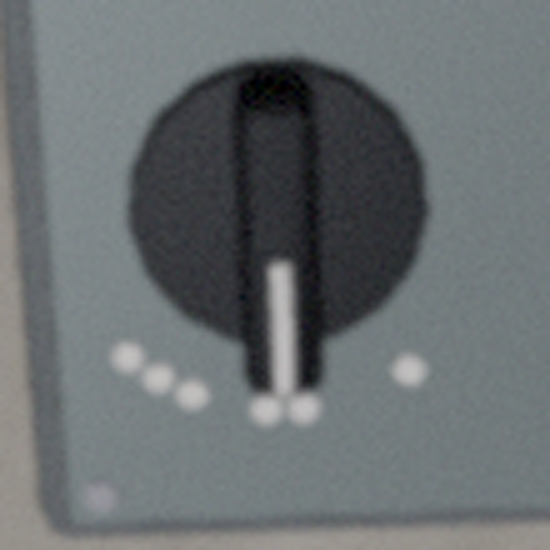

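```bash
python3 -m handwheel '[{"dx":0.2,"dy":0.2,"dz":-4,"rx":0,"ry":0,"rz":0},{"dx":0,"dy":0,"dz":-4,"rx":0,"ry":0,"rz":0},{"dx":0,"dy":0,"dz":-2.3,"rx":0,"ry":0,"rz":0},{"dx":0,"dy":0,"dz":0,"rx":0,"ry":0,"rz":0}]' 
python3 -m handwheel '[{"dx":0,"dy":0,"dz":0,"rx":0,"ry":0,"rz":0},{"dx":0,"dy":0,"dz":0,"rx":0,"ry":0,"rz":0},{"dx":0,"dy":0,"dz":0,"rx":0,"ry":0,"rz":0},{"dx":0,"dy":0,"dz":0,"rx":0,"ry":0,"rz":0},{"dx":0,"dy":0,"dz":0,"rx":0,"ry":0,"rz":0},{"dx":0,"dy":0,"dz":0,"rx":0,"ry":0,"rz":0}]' 1 40
python3 e.py l wrist
```

```text
time_s: 5.25
ee_pos: [0.5578, 0.2398, 0.0735]
orientation: [0.722, 0.692, -0.002, -0.0]
wrist_force: [-0.3, -0.2, -0.2]
finger_gap: 0.999
time_s: 5.85
ee_pos: [0.5595, 0.2417, 0.0763]
orientation: [0.722, 0.692, 0.001, 0.0]
wrist_force: [-2.2, 3.0, 6.0]
finger_gap: 0.125
5.85 tcp [0.5595 0.2417 0.0763] x [0.0417 0.9991 0.0016] 87.61030389164932 z [ 0.0017  0.0015 -1.    ] F [-2.2468  2.9649  6.0457] T [0.9952 0.689  0.0839] gap 0.12472773630223845 q [ 0.7279  0.4106 -0.3447  0.     -0.8133 -2.3404]
```

View pics/lwrist.png

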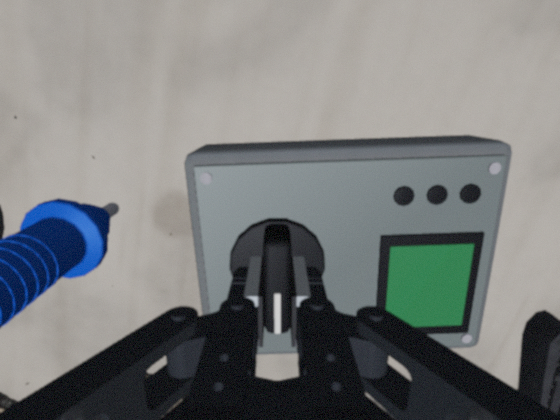

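```bash
python3 -m handwheel '[{"dx":0,"dy":0,"dz":0.2,"rx":0,"ry":0,"rz":-0.1},{"dx":0,"dy":0,"dz":0,"rx":0,"ry":0,"rz":-0.1},{"dx":0,"dy":0,"dz":0,"rx":0,"ry":0,"rz":-0.1},{"dx":0,"dy":0,"dz":0,"rx":0,"ry":0,"rz":-0.1},{"dx":0,"dy":0,"dz":0,"rx":0,"ry":0,"rz":-0.1},{"dx":0,"dy":0,"dz":0,"rx":0,"ry":0,"rz":-0.1},{"dx":0,"dy":0,"dz":0,"rx":0,"ry":0,"rz":0},{"dx":0,"dy":0,"dz":0,"rx":0,"ry":0,"rz":0},{"dx":0,"dy":0,"dz":0,"rx":0,"ry":0,"rz":0},{"dx":0,"dy":0,"dz":0,"rx":0,"ry":0,"rz":0}]'
python3 e.py m wrist
```

```text
time_s: 6.9
ee_pos: [0.5593, 0.2413, 0.0765]
orientation: [0.894, 0.449, 0.0, -0.0]
wrist_force: [3.7, 3.5, -9.1]
finger_gap: 0.125
6.9 tcp [0.5593 0.2413 0.0765] x [0.597  0.8022 0.0007] 53.345395684842316 z [ 0.0004  0.0006 -1.    ] F [ 3.6848  3.489  -9.1439] T [ 1.1729 -1.8118  0.0157] gap 0.12454335016464071 q [ 0.7275  0.4107 -0.344  -0.0002 -0.8154 -2.9379]
```

View pics/mwrist.png

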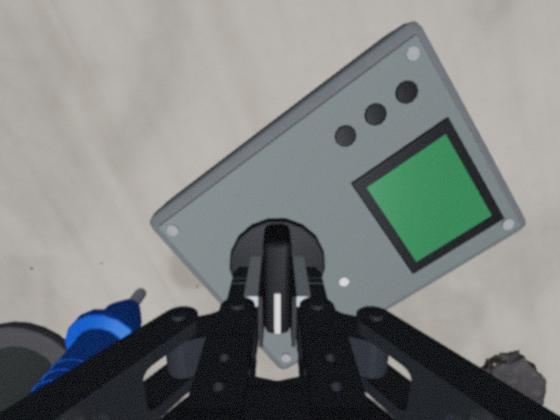

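```bash
python3 -m handwheel '[{"dx":0,"dy":0,"dz":0,"rx":0,"ry":0,"rz":0},{"dx":0,"dy":0,"dz":0,"rx":0,"ry":0,"rz":0},{"dx":0,"dy":0,"dz":0,"rx":0,"ry":0,"rz":0},{"dx":0,"dy":0,"dz":0,"rx":0,"ry":0,"rz":0},{"dx":0,"dy":0,"dz":2,"rx":0,"ry":0,"rz":0},{"dx":0,"dy":0,"dz":4,"rx":0,"ry":0,"rz":0},{"dx":0,"dy":0,"dz":4,"rx":0,"ry":0,"rz":0},{"dx":0,"dy":0,"dz":3.5,"rx":0,"ry":0,"rz":0},{"dx":0,"dy":0,"dz":0,"rx":0,"ry":0,"rz":0}]' -1 40
python3 e.py n wrist
```

```text
time_s: 7.85
ee_pos: [0.5612, 0.2421, 0.2185]
orientation: [0.894, 0.448, 0.005, -0.0]
wrist_force: [0.0, 0.7, 0.2]
finger_gap: 1.005
7.85 tcp [0.5612 0.2421 0.2185] x [0.598  0.8014 0.0088] 53.26950308651145 z [ 0.0081  0.005  -1.    ] F [0.0341 0.716  0.1823] T [ 0.0309 -0.0296 -0.0513] gap 1.0046713351059173 q [ 0.7275  0.2699 -0.1861  0.0018 -1.1054 -2.9401]
```

View pics/nwrist.png

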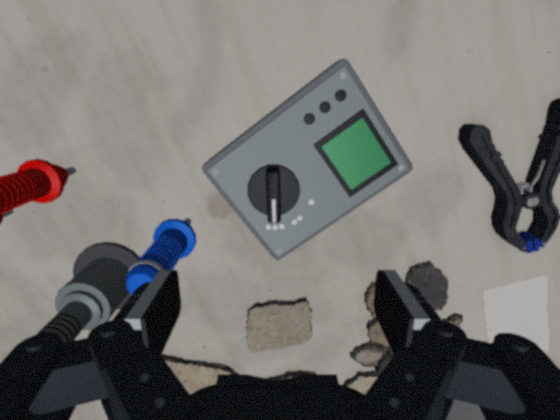

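```bash
python3 -m handwheel '[{"dx":-0.37,"dy":-3.6,"dz":0,"rx":0,"ry":0,"rz":0.107},{"dx":-0.37,"dy":-3.6,"dz":0,"rx":0,"ry":0,"rz":0.107},{"dx":-0.37,"dy":-3.6,"dz":0,"rx":0,"ry":0,"rz":0.107},{"dx":-0.37,"dy":-3.6,"dz":0,"rx":0,"ry":0,"rz":0.107},{"dx":-0.37,"dy":-3.6,"dz":0,"rx":0,"ry":0,"rz":0.107},{"dx":-0.37,"dy":-3.6,"dz":0,"rx":0,"ry":0,"rz":0.107},{"dx":0,"dy":0,"dz":0,"rx":0,"ry":0,"rz":0},{"dx":0,"dy":0,"dz":0,"rx":0,"ry":0,"rz":0},{"dx":0,"dy":0,"dz":0,"rx":0,"ry":0,"rz":0}]'
python3 e.py p wrist top
```

```text
time_s: 8.8
ee_pos: [0.5366, 0.0251, 0.2118]
orientation: [0.707, 0.707, -0.0, -0.0]
wrist_force: [-0.9, -0.2, -0.5]
finger_gap: 0.997
8.8 tcp [0.5366 0.0251 0.2118] x [ 0.001   1.     -0.0001] 89.9398966675278 z [-0.0007 -0.0001 -1.    ] F [-0.8713 -0.188  -0.5057] T [ 0.0349 -0.0324 -0.0569] gap 0.9973637674816701 q [ 0.4118  0.161  -0.3445 -0.0002 -1.066  -1.9835]
```

View pics/pwrist.png

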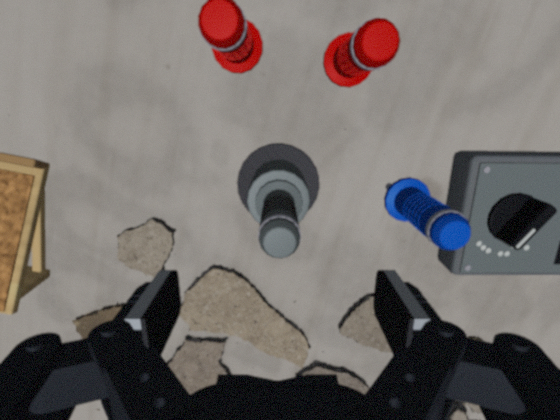

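```bash
cat > i.py <<'E'
from h import *
np.set_printoptions(precision=4,suppress=True)
s=snapshot('wrist')
cv2.imwrite('pics/pc.png',cv2.resize(s['img'][150:290,440:560,::-1],None,fx=4,fy=4,interpolation=cv2.INTER_CUBIC))
print(atz(s,279,237,.151),atz(s,278,181,.003))
print(pinpoint('wrist','stand')[:1],pinpoint('wrist','probe')[:4])
E
python3 i.py
```

```text
[0.5365 0.0264 0.151 ] [0.5357 0.0263 0.003 ]
[{'xyz': [0.5401, 0.0275, 0.0005], 'p': 0.59}] [{'xyz': [0.4289, 0.0823, 0.0508], 'p': 0.8}, {'xyz': [0.5379, 0.0269, 0.0673], 'p': 0.73}, {'xyz': [0.4147, -0.0035, 0.0498], 'p': 0.67}, {'xyz': [0.5403, 0.1413, 0.0507], 'p': 0.65}]
```

View pics/pc.png

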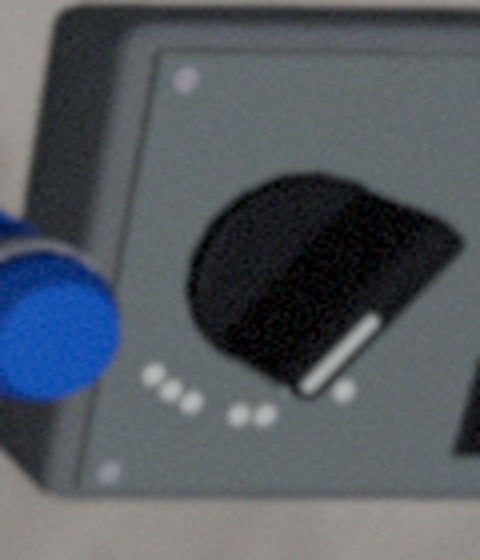

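```bash
python3 -m handwheel '[{"dx":0,"dy":0.1,"dz":-3.5,"rx":0,"ry":0,"rz":0},{"dx":0,"dy":0,"dz":-3.5,"rx":0,"ry":0,"rz":0},{"dx":0,"dy":0,"dz":-3.3,"rx":0,"ry":0,"rz":0},{"dx":0,"dy":0,"dz":0,"rx":0,"ry":0,"rz":0}]' 
python3 -m handwheel '[{"dx":0,"dy":0,"dz":0,"rx":0,"ry":0,"rz":0},{"dx":0,"dy":0,"dz":0,"rx":0,"ry":0,"rz":0},{"dx":0,"dy":0,"dz":0,"rx":0,"ry":0,"rz":0},{"dx":0,"dy":0,"dz":0,"rx":0,"ry":0,"rz":0},{"dx":0,"dy":0,"dz":0,"rx":0,"ry":0,"rz":0}]' 1 70
python3 e.py q wrist side
```

```text
time_s: 9.45
ee_pos: [0.5338, 0.0253, 0.1054]
orientation: [0.707, 0.707, -0.003, -0.002]
wrist_force: [-0.9, 0.4, -0.9]
finger_gap: 0.999
time_s: 9.95
ee_pos: [0.5374, 0.0262, 0.1107]
orientation: [0.707, 0.707, 0.001, 0.001]
wrist_force: [-1.5, 1.1, 6.4]
finger_gap: 0.284
9.95 tcp [0.5374 0.0262 0.1107] x [-0.0001  1.      0.0008] 90.0040334109361 z [ 0.0022  0.0008 -1.    ] F [-1.5102  1.0759  6.4483] T [ 0.5378  0.6196 -0.0069] gap 0.2837360494702354 q [ 0.4132  0.2674 -0.4709  0.0002 -0.8301 -1.9841]
```

View pics/qside.png

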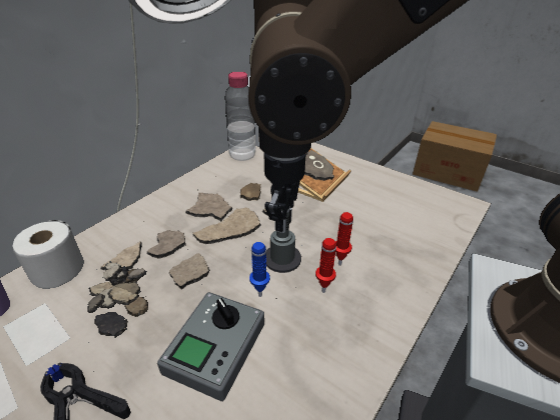

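```bash
python3 -m handwheel '[{"dx":0,"dy":0,"dz":0.7,"rx":0,"ry":0,"rz":0},{"dx":0,"dy":0,"dz":1.5,"rx":0,"ry":0,"rz":0},{"dx":0,"dy":0,"dz":2,"rx":0,"ry":0,"rz":0},{"dx":0,"dy":0,"dz":2,"rx":0,"ry":0,"rz":0},{"dx":0,"dy":0,"dz":2.5,"rx":0,"ry":0,"rz":0},{"dx":0,"dy":0,"dz":2.5,"rx":0,"ry":0,"rz":0},{"dx":0,"dy":0,"dz":2,"rx":0,"ry":0,"rz":0},{"dx":0,"dy":0,"dz":0,"rx":0,"ry":0,"rz":0},{"dx":0,"dy":0,"dz":0,"rx":0,"ry":0,"rz":0},{"dx":0,"dy":0,"dz":0,"rx":0,"ry":0,"rz":0}]' 
python3 e.py r wrist side
```

```text
time_s: 11.05
ee_pos: [0.5359, 0.0256, 0.2404]
orientation: [0.707, 0.707, -0.001, -0.001]
wrist_force: [0.0, -0.3, -2.4]
finger_gap: 0.284
11.05 tcp [0.5359 0.0256 0.2404] x [ 0.0005  1.     -0.0002] 89.97209352248301 z [-0.0017 -0.0002 -1.    ] F [ 0.0042 -0.3425 -2.4117] T [0.0054 0.0372 0.0027] gap 0.2842684211403212 q [ 0.413   0.1377 -0.3035 -0.0005 -1.1313 -1.9841]
```

View pics/rside.png

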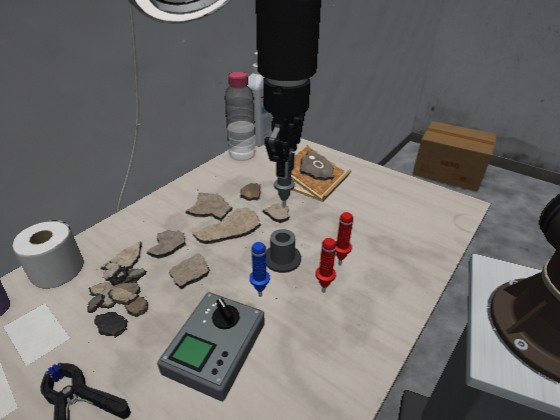

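View pics/rwrist.png

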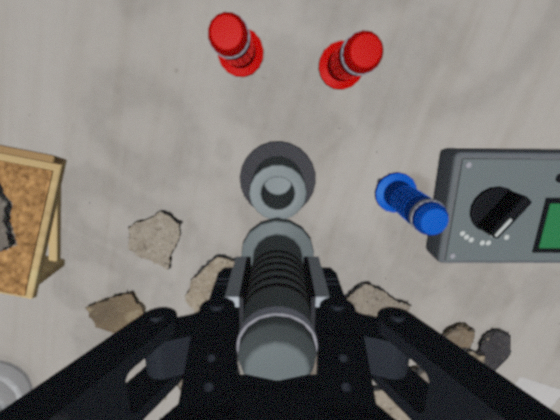

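```bash
python3 -m handwheel '[{"dx":-0.38,"dy":-3.8,"dz":-0.4,"rx":-0.0086,"ry":-0.0428,"rz":0},{"dx":-0.38,"dy":-3.8,"dz":-0.4,"rx":-0.0086,"ry":-0.0428,"rz":0},{"dx":-0.38,"dy":-3.8,"dz":-0.4,"rx":-0.0086,"ry":-0.0428,"rz":0},{"dx":-0.38,"dy":-3.8,"dz":-0.4,"rx":-0.0086,"ry":-0.0428,"rz":0},{"dx":-0.38,"dy":-3.8,"dz":-0.4,"rx":-0.0086,"ry":-0.0428,"rz":0},{"dx":-0.38,"dy":-3.8,"dz":-0.4,"rx":-0.0086,"ry":-0.0428,"rz":0},{"dx":-0.38,"dy":-3.8,"dz":-0.4,"rx":-0.0086,"ry":-0.0428,"rz":0},{"dx":-0.38,"dy":-3.8,"dz":-0.4,"rx":-0.0086,"ry":-0.0428,"rz":0},{"dx":0,"dy":0,"dz":0,"rx":0,"ry":0,"rz":0},{"dx":0,"dy":0,"dz":0,"rx":0,"ry":0,"rz":0}]'
python3 -m handwheel '[{"dx":0,"dy":0,"dz":0,"rx":0,"ry":0,"rz":0},{"dx":0,"dy":0,"dz":0,"rx":0,"ry":0,"rz":0},{"dx":0,"dy":0,"dz":0,"rx":0,"ry":0,"rz":0}]'
python3 e.py t wrist side top
cat > j.py <<'E'
import cv2,sys
n=sys.argv[1]
i=cv2.imread(f'pics/{n}side.png')[100:210,250:360]; j=cv2.imread(f'pics/{n}top.png')[160:270,330:440]
f=lambda a:cv2.resize(a,None,fx=3.6,fy=3.6,interpolation=cv2.INTER_CUBIC)
cv2.imwrite(f'pics/{n}c.png',cv2.hconcat([f(i),f(j)]))
E
python3 j.py t
```

```text
time_s: 12.15
ee_pos: [0.5053, -0.2791, 0.2083]
orientation: [0.697, 0.696, 0.096, 0.144]
wrist_force: [0.4, -0.4, -1.6]
finger_gap: 0.289
time_s: 12.45
ee_pos: [0.5068, -0.2773, 0.2094]
orientation: [0.696, 0.697, 0.096, 0.145]
wrist_force: [-0.3, -0.2, -1.4]
finger_gap: 0.288
12.45 tcp [ 0.5068 -0.2773  0.2094] x [ 0.0102  0.9977 -0.0673] 89.41314121723317 z [ 0.3356 -0.0669 -0.9396] F [-0.2619 -0.2224 -1.4371] T [ 0.3035  1.3213 -0.0037] gap 0.2880945769289719 q [-0.1524  0.0568 -0.5369  0.0258 -0.6284 -1.4352]
```

View pics/tc.png

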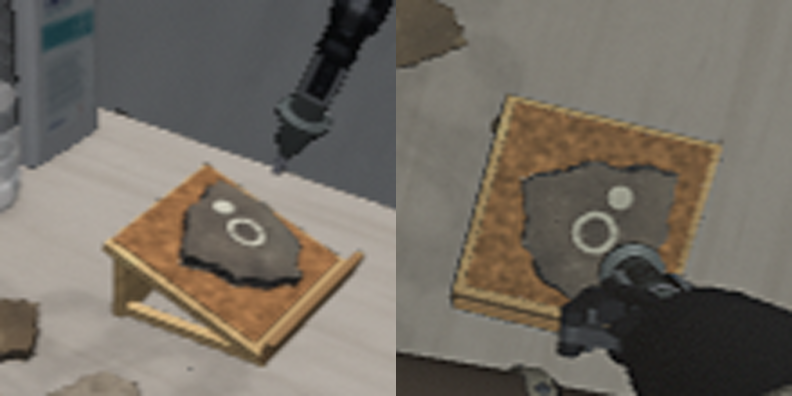

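View pics/twrist.png

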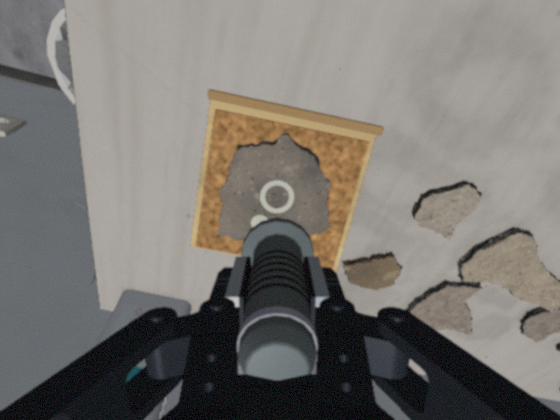

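```bash
cat > k.py <<'E'
from h import *
np.set_printoptions(precision=4,suppress=True)
o=observe(); z=R.from_quat(o['orientation']).as_matrix()[:,2]; T=o['ee_pos']
t=snapshot('side'); s=snapshot('top'); w=snapshot('wrist')
tip=T+.0957*z
print('tip pred',tip,'side px',proj(t,tip),'collar',proj(t,T+.0427*z),'top px',proj(s,tip))
def multi(obs):
    A=np.zeros((3,3));b=np.zeros(3)
    for c,u,v in obs:
        o_,d=ray(c,u,v);d/=np.linalg.norm(d);P=np.eye(3)-np.outer(d,d);A+=P;b+=P@o_
    x=np.linalg.solve(A,b); return x,[proj(c,x)-[u,v] for c,u,v in obs]
def ring(c,x0,y0,x1,y1,thr):
    g=cv2.cvtColor(c['img'],cv2.COLOR_RGB2GRAY)[y0:y1,x0:x1]
    m=(g>thr).astype(np.uint8); n,l,st,ce=cv2.connectedComponentsWithStats(m)
    return [(st[i].tolist(),(ce[i]+[x0,y0]).round(1).tolist()) for i in range(1,n) if st[i][4]>8]
print(ring(t,295,145,340,190,130)); print(ring(s,365,200,410,245,120)); print(ring(w,240,170,310,230,130))
print(multi([(t,318.3,164.3),(s,385.2,224.5),(w,277.5,197)]))
cv2.imwrite('pics/k.png',np.hstack([cv2.resize(c['img'][y:y+60,x:x+60,::-1],(260,260),interpolation=cv2.INTER_CUBIC) for c,x,y in[(t,300,110),(s,360,190),(w,245,165)]]))
E
python3 k.py
```

```text
tip pred [ 0.5387 -0.284   0.1195] side px [326.2208 147.8309] collar [334.3115 132.1501] top px [389.7193 230.0708]
[([0, 0, 12, 10, 76], [299.1, 148.2]), ([13, 0, 32, 24, 337], [327.5, 153.7]), ([14, 11, 6, 3, 16], [311.5, 157.0]), ([18, 16, 11, 7, 33], [317.9, 164.0]), ([0, 32, 17, 13, 35], [302.3, 183.2]), ([32, 32, 13, 13, 37], [333.4, 183.6]), ([0, 37, 9, 8, 41], [298.0, 186.7]), ([40, 40, 5, 5, 15], [337.7, 187.7])]
[([24, 12, 7, 6, 35], [391.8, 214.4]), ([14, 19, 13, 11, 53], [384.8, 224.0])]
[([19, 10, 37, 34, 571], [277.4, 196.4]), ([11, 45, 17, 12, 114], [257.6, 219.5])]
(array([ 0.5579, -0.2886,  0.0639]), [array([-0.0895, -0.3882]), array([-0.4066, -0.2345]), array([-0.5452, -1.4277])])
```

View pics/k.png

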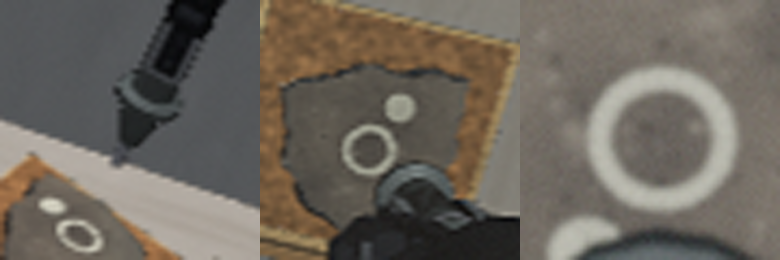

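```bash
python3 -m handwheel '[{"dx":0.4,"dy":-0.15,"dz":-1.2,"rx":0,"ry":0,"rz":0},{"dx":0.4,"dy":-0.15,"dz":-1.2,"rx":0,"ry":0,"rz":0},{"dx":0.4,"dy":-0.1,"dz":-1.2,"rx":0,"ry":0,"rz":0},{"dx":0.2,"dy":-0.05,"dz":-0.6,"rx":0,"ry":0,"rz":0},{"dx":0,"dy":0,"dz":0,"rx":0,"ry":0,"rz":0},{"dx":0,"dy":0,"dz":0,"rx":0,"ry":0,"rz":0},{"dx":0,"dy":0,"dz":0,"rx":0,"ry":0,"rz":0}]'
cat > k2.py <<'E'
from h import *
np.set_printoptions(precision=4,suppress=True)
o=observe(); z=R.from_quat(o['orientation']).as_matrix()[:,2]; T=o['ee_pos']
t=snapshot('side'); s=snapshot('top'); w=snapshot('wrist')
print(o['time_s'],T,z,o['wrist_force'])
for d in (-.040,.0427,.0957): 
    p=T+d*z; print(d,p,'side',proj(t,p),'top',proj(s,p),'wrist',proj(w,p))
cv2.imwrite('pics/k2.png',np.hstack([cv2.resize(c['img'][y:y+60,x:x+60,::-1],(390,390),interpolation=cv2.INTER_CUBIC) for c,x,y in[(t,295,120),(s,360,190)]]))
save('k2w',w)
E
python3 k2.py
```

```text
time_s: 13.45
ee_pos: [0.5205, -0.2828, 0.1677]
orientation: [0.696, 0.696, 0.096, 0.145]
wrist_force: [-1.2, -0.5, -0.7]
finger_gap: 0.286
13.45 [ 0.5205 -0.2828  0.1677] [ 0.3361 -0.0676 -0.9394] [-1.1538 -0.5301 -0.671 ]
-0.04 [ 0.5071 -0.2801  0.2053] side [341.2096 119.7178] top [400.1099 241.5384] wrist [278.2238 360.6505]
0.0427 [ 0.5349 -0.2856  0.1276] side [328.1015 145.0381] top [391.5167 231.4771] wrist [277.6727 250.151 ]
0.0957 [ 0.5527 -0.2892  0.0778] side [320.4981 159.7254] top [386.7168 225.8551] wrist [277.5138 218.3633]
```

View pics/k2.png

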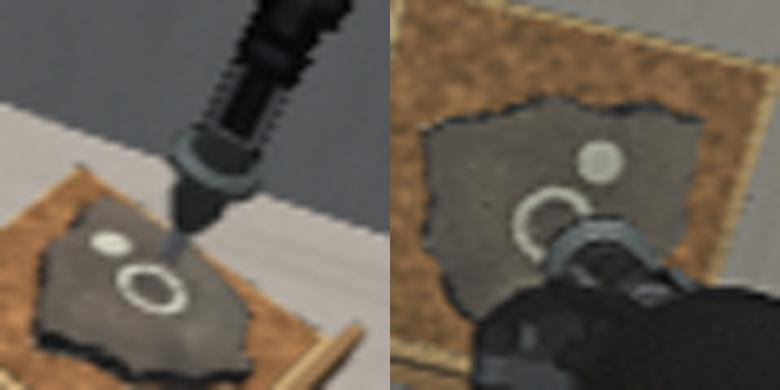

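View pics/k2w.png

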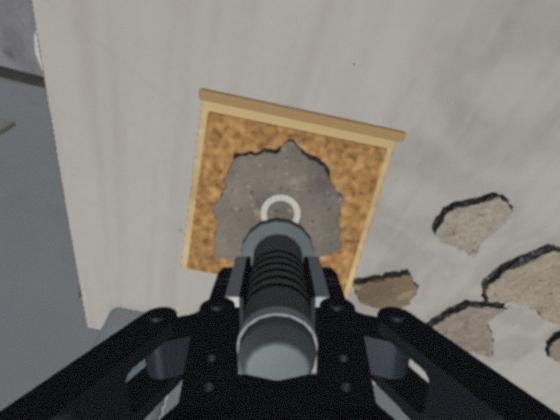

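```bash
cat > k3.py <<'E'
from h import *
np.set_printoptions(precision=4,suppress=True)
w=snapshot('wrist');t=snapshot('side');s=snapshot('top')
cv2.imwrite('pics/k3.png',cv2.resize(w['img'][185:235,250:310,::-1],None,fx=8,fy=8,interpolation=cv2.INTER_CUBIC))
for z in (.061,.063,.065): print(z,atz(w,280.5,212,z),atz(t,318.3,164.4,z),atz(s,385.0,224.3,z))
print(pinpoint('wrist','ring_mark')[:1],pinpoint('side','probe_tip')[:2],pinpoint('side','ring_mark')[:1],pinpoint('top','rest')[:1],pinpoint('wrist','rest')[:1])
E
python3 k3.py
```

```text
0.061 [ 0.56   -0.2882  0.061 ] [ 0.5582 -0.2909  0.061 ] [ 0.5581 -0.2899  0.061 ]
0.063 [ 0.5584 -0.288   0.063 ] [ 0.5573 -0.2877  0.063 ] [ 0.5579 -0.2894  0.063 ]
0.065 [ 0.5569 -0.2879  0.065 ] [ 0.5564 -0.2845  0.065 ] [ 0.5577 -0.2888  0.065 ]
[{'xyz': [0.5564, -0.2866, 0.0658], 'p': 0.6}] [{'xyz': [0.4207, -0.0046, -0.0022], 'p': 0.37}, {'xyz': [0.5611, 0.2394, 0.0664], 'p': 0.27}] [{'xyz': [0.5571, -0.2885, 0.0621], 'p': 0.35}] [{'xyz': [0.5676, -0.287, 0.0003], 'p': 0.79}] [{'xyz': [0.5663, -0.284, -0.0028], 'p': 0.72}]
```

View pics/k3.png

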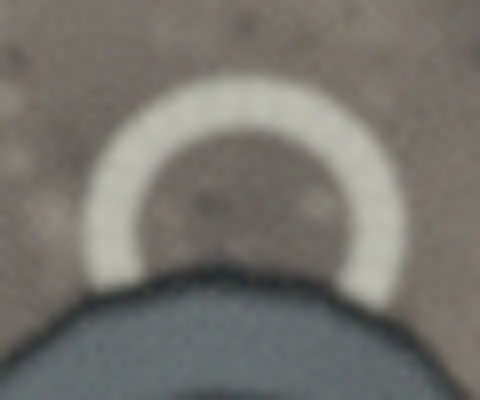

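```bash
cat > f.py <<'E'
from h import *
np.set_printoptions(precision=4,suppress=True)
L=[]
o=observe(); z=R.from_quat(o['orientation']).as_matrix()[:,2]
print(o['time_s'],o['ee_pos'],z,'axial',-o['wrist_force']@z,o['wrist_force'],o['dq'].max(), 'nose if ring .558,-.2885,.063:',.0957-(np.array([.558,-.2885,.063])-o['ee_pos'])@z, 'lat',np.cross(np.array([.558,-.2885,.063])-o['ee_pos'],z))
E
python3 f.py
python3 -m handwheel '[{"dx":0.11,"dy":0.02,"dz":-0.31,"rx":0,"ry":0,"rz":0},{"dx":0.11,"dy":0.02,"dz":-0.31,"rx":0,"ry":0,"rz":0},{"dx":0.11,"dy":0.02,"dz":-0.31,"rx":0,"ry":0,"rz":0},{"dx":0.11,"dy":0.02,"dz":-0.31,"rx":0,"ry":0,"rz":0},{"dx":0,"dy":0,"dz":0,"rx":0,"ry":0,"rz":0},{"dx":0,"dy":0,"dz":0,"rx":0,"ry":0,"rz":0}]'; python3 f.py
```

```text
14.0 [ 0.5203 -0.2827  0.1674] [ 0.3356 -0.0674 -0.9396] axial -1.2993049050327636 [ 0.4766  0.0861 -1.2188] 0.003072822030288142 nose if ring .558,-.2885,.063: -0.015413156969738537 lat [-0.0016  0.0004 -0.0006]
time_s: 14.6
ee_pos: [0.5247, -0.2819, 0.1547]
orientation: [0.696, 0.696, 0.096, 0.144]
wrist_force: [0.6, 0.3, -1.9]
finger_gap: 0.289
14.6 [ 0.5247 -0.2819  0.1547] [ 0.3351 -0.0673 -0.9398] axial -1.9728614532817828 [ 0.6278  0.3395 -1.8998] 0.0039037179617632707 nose if ring .558,-.2885,.063: -0.0020492986050873185 lat [ 0.0001  0.0006 -0.    ]
```

```bash
python3 -m handwheel '[{"dx":0.07,"dy":-0.01,"dz":-0.19,"rx":0,"ry":0,"rz":0},{"dx":0.07,"dy":-0.01,"dz":-0.19,"rx":0,"ry":0,"rz":0},{"dx":0,"dy":0,"dz":0,"rx":0,"ry":0,"rz":0},{"dx":0,"dy":0,"dz":0,"rx":0,"ry":0,"rz":0}]'; python3 f.py
python3 -m handwheel '[{"dx":0.07,"dy":-0.01,"dz":-0.19,"rx":0,"ry":0,"rz":0},{"dx":0,"dy":0,"dz":0,"rx":0,"ry":0,"rz":0},{"dx":0,"dy":0,"dz":0,"rx":0,"ry":0,"rz":0}]'; python3 f.py
python3 -m handwheel '[{"dx":0.07,"dy":-0.01,"dz":-0.19,"rx":0,"ry":0,"rz":0},{"dx":0,"dy":0,"dz":0,"rx":0,"ry":0,"rz":0},{"dx":0,"dy":0,"dz":0,"rx":0,"ry":0,"rz":0}]'; python3 f.py
```

```text
time_s: 15.0
ee_pos: [0.5263, -0.2822, 0.1513]
orientation: [0.696, 0.696, 0.096, 0.145]
wrist_force: [-0.1, -0.2, -0.0]
finger_gap: 0.287
15.0 [ 0.5263 -0.2822  0.1513] [ 0.3359 -0.0675 -0.9395] axial -0.015535538621602547 [-0.1174 -0.2368 -0.0415] 0.00037804771621859654 nose if ring .558,-.2885,.063: 0.001642053687363726 lat [-0.      0.0001 -0.    ]
time_s: 15.3
ee_pos: [0.5269, -0.2823, 0.1493]
orientation: [0.696, 0.696, 0.096, 0.145]
wrist_force: [-0.6, 0.4, 0.5]
finger_gap: 0.286
15.3 [ 0.5269 -0.2823  0.1493] [ 0.3357 -0.0675 -0.9395] axial 0.6613304615409586 [-0.5706  0.3511  0.4748] 0.0011984809363009747 nose if ring .558,-.2885,.063: 0.003759623014606292 lat [ 0.      0.0002 -0.    ]
time_s: 15.6
ee_pos: [0.5276, -0.2823, 0.1474]
orientation: [0.696, 0.696, 0.096, 0.145]
wrist_force: [-1.0, -0.6, 1.5]
finger_gap: 0.285
15.6 [ 0.5276 -0.2823  0.1474] [ 0.3356 -0.0675 -0.9396] axial 1.7160039773714377 [-1.0389 -0.6344  1.5008] 0.0004042970952324925 nose if ring .558,-.2885,.063: 0.005813296542813956 lat [0.0001 0.0002 0.    ]
```

```bash
python3 -m handwheel '[{"dx":0.07,"dy":-0.01,"dz":-0.19,"rx":0,"ry":0,"rz":0},{"dx":0,"dy":0,"dz":0,"rx":0,"ry":0,"rz":0},{"dx":0,"dy":0,"dz":0,"rx":0,"ry":0,"rz":0},{"dx":0,"dy":0,"dz":0,"rx":0,"ry":0,"rz":0},{"dx":0,"dy":0,"dz":0,"rx":0,"ry":0,"rz":0}]'; python3 f.py;python3 k2.py; python3 f.py
```

```text
time_s: 16.1
ee_pos: [0.5283, -0.2824, 0.1455]
orientation: [0.696, 0.696, 0.096, 0.145]
wrist_force: [-1.0, -0.1, 1.8]
finger_gap: 0.289
16.1 [ 0.5283 -0.2824  0.1455] [ 0.3356 -0.0675 -0.9396] axial 2.0223804541298116 [-1.0119 -0.1056  1.7986] 0.0004947963149480175 nose if ring .558,-.2885,.063: 0.007801155180841901 lat [0.0001 0.0002 0.    ]
16.1 [ 0.5283 -0.2824  0.1455] [ 0.3356 -0.0675 -0.9396] [-1.0119 -0.1056  1.7986]
-0.04 [ 0.5148 -0.2797  0.1831] side [337.1554 127.616 ] top [396.6016 238.5353] wrist [278.2629 361.1527]
0.0427 [ 0.5426 -0.2853  0.1054] side [324.5006 152.0858] top [388.4823 228.9604] wrist [277.6938 250.3978]
0.0957 [ 0.5604 -0.2889  0.0556] side [317.1485 166.3024] top [383.9323 223.5929] wrist [277.5298 218.5633]
16.25 [ 0.5283 -0.2824  0.1455] [ 0.3357 -0.0674 -0.9396] axial 2.5019546197048657 [-0.4269 -0.3375  2.5346] 0.00047833519778589235 nose if ring .558,-.2885,.063: 0.0078055419974693285 lat [0.0002 0.0002 0.    ]
```

View pics/k2.png

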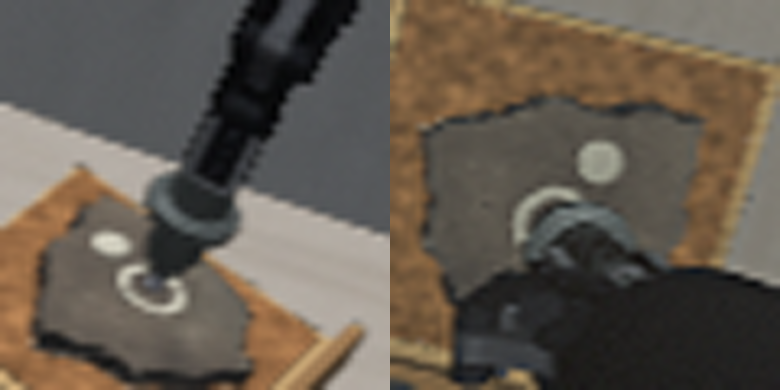

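View pics/k2w.png

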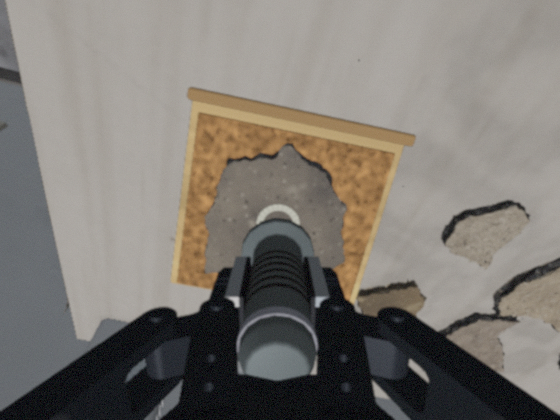

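```bash
cat > k4.py <<'E'
from h import *
np.set_printoptions(precision=3,suppress=True)
w=snapshot('wrist');t=snapshot('side')
a=cv2.resize(t['img'][150:180,300:335,::-1],None,fx=12,fy=12,interpolation=cv2.INTER_CUBIC)
b=cv2.resize(w['img'][190:230,255:300,::-1],None,fx=8,fy=8,interpolation=cv2.INTER_CUBIC)
a=cv2.copyMakeBorder(a,0,max(0,b.shape[0]-a.shape[0]),0,0,0);b=cv2.copyMakeBorder(b,0,a.shape[0]-b.shape[0],0,0,0)
cv2.imwrite('pics/k4.png',np.hstack([a,b]))
P=np.array([.558,-.2885,.063]);c,s_=np.cos(-.199),np.sin(-.199)
ex=np.array([c*.94,s_*.94,.342]);ey=np.array([-s_,c,0]); n=np.cross(ex,ey)
for C in (t,w):
    p=proj(C,P);print(p,'upslope/mm',(proj(C,P+ex*.001)-p),'left/mm',proj(C,P+ey*.001)-p,'n/mm',proj(C,P+n*.001)-p)
E
python3 k4.py
```

```text
[318.137 164.205] upslope/mm [-0.294 -0.209] left/mm [-0.178  0.158] n/mm [ 0.135 -0.262]
[277.322 222.699] upslope/mm [-0.291  1.363] left/mm [1.45  0.274] n/mm [0.002 0.507]
```

View pics/k4.png

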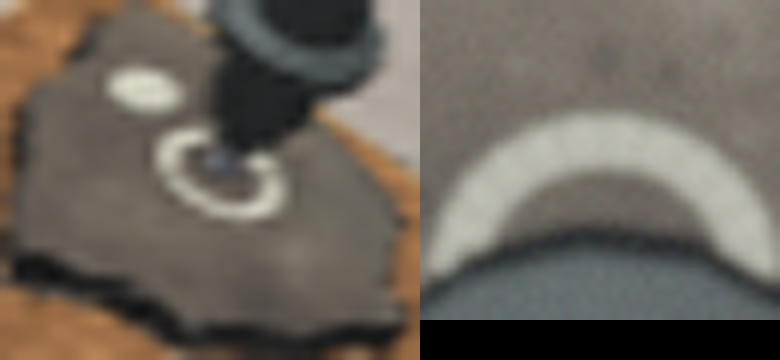

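```bash
python3 f.py; python3 -c "
from workcell import job_done; print(job_done())"; python3 f.py
```

```text
16.35 [ 0.5282 -0.2824  0.1455] [ 0.3356 -0.0675 -0.9396] axial 1.6448162265370854 [-0.8675 -1.1269  1.5217] 0.0002640214002003534 nose if ring .558,-.2885,.063: 0.007817492765861578 lat [0.0001 0.0003 0.    ]
the job is handed in; nothing more can be done
None
the job is handed in; nothing more can be done
```

The selector is at the three dots, and the grey probe is out of its stand, still gripped and pressed inside the paper ring. I handed the job in at about 16.4 s; no verdict came back.

Last checks before hand-in:
- **Selector:** I turned it 0.6 rad clockwise from two dots. In the wrist pictures after release, the pointer stood at the three dots.
- **Position:** the side close-up shows the nose inside the ring, about 1–2 mm from its centre. The side and wrist views disagreed on which way it was off, but both put the offset within 2 mm.
- **Angle:** the tool axis was within about 0.1° of the normal I worked out from the 20° slope and the rest's measured turn of about -11.4°. I did not measure the slope itself or the probe's tilt in the grip separately. Before contact the nose tip sat about 1 pixel (3 mm) off where I expected it, which could mean a slight tilt.
- **Pressing:** the nose should be about 7.8 mm in, worked out from the arm's position. The force readings, which are noisy, give about 3–4 N once the probe's weight is allowed for. The arm was still.
- **Other items:** the loose sherds and the red and blue look-alikes were left alone. In the pictures I saw no sign they had moved, though I did not measure them again at the end.

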